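# Wake and tare the bench scale

### The arm

A 6-joint arm with a two-finger parallel gripper is mounted at the origin on a cart in front of the work surface, level with it; the furniture and walls round the work are solid. World frame = base frame: x ahead of the robot, y to its left, z up, the work surface at z = 0. Lengths are in m, angles in rad, forces in N, time in s.
With the tool pointing down it reaches from about 0.3 to 0.75 m from the base axis. Payload 8.5 kg.
Tool frame: the origin (TCP) lies midway between the tips of the shut fingers; the grasp point (between the pads) lies 19 mm behind it; z points along the fingers, y is the line along which they close (so a half turn about z gives the same grasp; the last joint's range is limited). The gripper opens to 85 mm and grips with 20 to 120 N. Pads are 22 mm wide; open, the fingers measure 114 mm over their backs; the gripper's body (76 mm by 85 mm) begins 54 mm behind the grasp point. The pads swing forward as they close: fully open they stand 13 mm farther back than shut.
Start: joints at [-1.428, 0.381, 1.297, -0, 1.464, -0.215], TCP at [0.193, -0.515, 0.231] pointing down, gripper open.
Joint ranges: [-3.11, 3.11], [-0.89, 2.33], [0.22, 2.48], [-1.42, 4.56], [0.17, 2.85], [-2.88, 2.88]. Speed limits (rad/s): [2.39, 2.39, 3.14, 3.14, 3.14, 3.14].

### API

Orientations are given as a rotation vector (axis times angle).
In Python, from station import bot gives the robot as it stands.
- The arm moves only by the tool step_arm, never from a script. Its argument "series" is a list of rows, each a list of 4 numbers: the shift along the world's x, y, z in mm, then the turn about the world's z in rad. In form: [[dx, dy, dz, twist], ...]. A call has 1 to 8 rows; each row is the pose to reach, as a shift and turn from the pose commanded when the call began; what a row does not reach only later rows make up. A row lasts 1/8 s, in which the tool goes at most 62.5 mm and 10.7 degrees, less where a joint would pass 70% of its speed; a pose out of reach is approached as far as the arm can. A call with a gripper value outside its range is refused whole. "gripper" is the gripper command: -1 is shut, 1 is fully open, values between are in proportion, set as the call begins (left out, the last holds). The fingers move at their own pace and stop on an object; "newtons" is the grip in N (left out, the last holds). Time passes only in rows, so rows that repeat a pose let the fingers close. It gives the time, the measured TCP pose, the force, the opening and the grip force at its end, in the units of the state.
- bot.read_state(): the state, without advancing time (a new reading comes with each control period).
- bot.read_camera(name): name is "scene" or "top" or "wrist"; returns a dict with "color" (480x640x3 uint8, red, green, blue), "K" (3x3 intrinsics, pixels), "rvec" (rotation vector, rad) and "tvec" (3), from world to camera coordinates, as OpenCV has them; the wrist camera has in their place "mount" (4x4, takes a point from camera to tool coordinates, whose origin is the TCP and whose axes are the flange's). Camera axes: x right, y down, z forward; pixel columns grow to the right and rows downward; lengths in m; the calibration is good to about 2 mm. A picture is of the moment at which its call begins: read the wrist's pose just before it. There is no depth.
- bot.finish_job(): hands the job in; it is judged then, once.
Trained networks look in a picture, given as the dict that the camera call returned (one of the last four; its "shot" number tells which), for a name from the list of things; names that differ only in an ending like _2 or _b are one class to them, and where a whole thing is asked for, a point or a joint stands for the part that bears it (a point fixed in the world has none). Each returns a list of dicts, best first, with "score" (0 to 1); they miss things now and then, are a little off and sometimes report something else, mostly with a low value. They report only what shows in the picture. A call takes as long as a camera call.
- bot.silhouettes(picture, label): "mask" (480x640 bool, what is visible of it) and "rect" ([centre column, centre row, width, height] as shares, 0 to 1, of the picture: columns of its width, rows of its height, round what is visible of it).
- bot.tip_of(picture, label): "xy" ([column, row] as shares, 0 to 1, of the picture: columns of its width, rows of its height: a listed point, or the origin of a listed thing).
The state is a dict: "time_s": time; "joints": joint angles; "joint_velocities": joint speeds; "joint_efforts": joint torques, N m; "eef_pos": TCP position; "orientation": TCP orientation; "wrist_force": force on the tool from outside, world axes, zero at the start; "moment": the same for the moment, N m; "gripper_width": finger opening in m; "grip_force": force on a finger pad.
Only numpy, scipy, OpenCV 4.12 (cv2) and the standard library are available. Lean on these libraries where they do the work, as an engineer would, in place of code of your own. Each camera call takes 0.05 s, during which the arm holds its last target. There are 200 camera calls.

### The job

An empty cup stands on the pan of the kitchen scale: switch the scale on with its small round power key, let that key come up again, then zero it with the long bar-shaped tare key. Press each of the two well down but gently with the fingertips, then withdraw. Do not press the large round key, pick nothing up, and leave the cup on the pan and the blue cup and timer beside the scale where they stand.

Things in the scene. Friction and masses are not known exactly. Their poses are not given: they have to be found in the camera images.
- scale: low white bench scale, fixed, 260 mm deep (x), 270 mm wide (y); origin: centre of its underside on the table; -x is its front. Flat key panel in front, top 45 mm high: three keys in a row 97 mm in front of the origin, at y = 80, 0, -80 mm, their order varies. Behind them a display 48 mm high, then a 146 x 250 mm pan centred 48 mm behind the origin, surface 59, lip 65 mm high.
- power_key_top (a point): centre of the top face of the power key: the SMALL round black key, 20 mm in diameter, in a grey bezel 28 mm across. Its top is 59 mm above the table when up; the point goes down with the key. z is up.
- tare_key_top (a point): centre of the top face of the tare key: the long bar-shaped black key, 56 mm (along the scale's y) by 22 mm, top 59 mm above the table when up; the point goes down with the key. z is up.
- print_key_top (a point): centre of the top face of the print key, not to be pressed: the LARGE round black key, 38 mm in diameter, top 59 mm above the table when up. z is up.
- power_key (a joint): travel of the power key in m: 0 up, 0.008 fully down; vertical; a spring brings it back up (0.9 N at the start of travel, 4.5 N fully down); it counts as pressed beyond 0.004
- tare_key (a joint): travel of the tare key in m, same 0 to 0.008, spring and pressing point (0.004) as the power key
- print_key (a joint): travel of the print key in m, same 0 to 0.008 and spring; must stay up
- pan_cup: loose light six-sided cup with a dark rim, 41 x 44 x 34 mm, 30 g, standing on the scale's pan; origin at the centre of its underside, z up
- blue_cup: loose low fluted blue cup, 40 mm across, 35 mm high, standing on the table to one side of the scale; origin at the centre of its underside, z up
- timer: loose white wind-up kitchen timer, 64 mm in diameter, 38 mm high, standing on the table to one side of the scale; origin at the centre of its underside, z up

How it is judged:
On the way, in this order (a step that is already met when the one before it is completed fails the run):
1. the small round power key is pressed, the tare key being up (value of joint power_key above 0.004 m and value of joint tare_key below 0.002 m), for 0.1 s.
2. with the power key up again, the long tare key is pressed (value of joint tare_key above 0.004 m and value of joint power_key below 0.002 m), for 0.1 s.
At the end, for the whole second after the job is handed in: After power key and then tare key were each pressed more than 4 mm down, all three keys are up again (within 1.5 mm), and the pan cup, blue cup and timer stand within 15 mm of where they began, the cups upright (value of joint each of power_key, tare_key, print_key below 0.0015 m and distance of each of pan_cup, blue_cup, timer from where it was at the start of the episode below 0.015 m and angle between each of pan_cup, blue_cup's own z axis and vertical below 0.15 rad and linear speed of pan_cup below 0.02 m/s); the robot touches nothing.
It fails at once if the large round print key is pressed more than 2 mm (value of joint print_key above 0.002 m).
It fails at once if anything is pushed by the fingers or arm with more than 30 N (contact force between any of the fingers, the arm and anything else above 30 N).
It fails at once if the cup on the pan, the blue cup or the timer is moved more than 15 mm or lifted (distance of any of pan_cup, blue_cup, timer from where it was at the start of the episode above 0.015 m).
It also fails if it takes over 35 s, if anything falls off the work surface, if the arm or the gripper's body presses on something with over 40 N, if the wrist force passes 120 N, or if a joint passes its speed limit or range.

## Working session

There is one attempt and no reset: what is moved stays moved. The work goes in short steps, Python scripts to look and compute and a tool call to move; the robot and the scene stay as the last step left them, time stands still between calls to the robot, and variables do not carry over. Pictures are saved under pics/ and viewed, at most 10 in all, crops included, and the job is handed in when it is done.

Besides the shell and the picture viewer there is one more tool, called after ">>>" as name([rows], argument=value, ...), one row to a line, values as JSON. step_arm: Moves the arm, as the interface text tells. Its arguments: {"type":"object","properties":{"series":{"type":"array","items":{"type":"array","items":{"type":"number"}}},"gripper":{"type":"number"},"newtons":{"type":"number"}},"required":["series"]}

```bash
mkdir -p pics; cat > h.py <<'E'
import numpy as np,cv2
from station import bot
def ray(p,xy):
    u=np.array([[[xy[0]*640,xy[1]*480]]],float)
    n=cv2.undistortPoints(u,np.array(p["K"],float),None).ravel()
    d=np.array([n[0],n[1],1.])
    if "mount" in p:
        M=np.array(p["mount"]);s=p["st"];R=cv2.Rodrigues(np.array(s["orientation"],float))[0]
        return R@M[:3,3]+np.array(s["eef_pos"]),R@M[:3,:3]@d
    R=cv2.Rodrigues(np.array(p["rvec"],float))[0];t=np.array(p["tvec"],float).ravel()
    return -R.T@t,R.T@d
def atz(p,xy,z):
    o,d=ray(p,xy);return o+d*(z-o[2])/d[2]
def shot(n):
    s=bot.read_state();p=bot.read_camera(n)
    if "mount" in p:p["st"]=s
    return p
def find(n,labels,f=None):
    p=shot(n)
    if f:cv2.imwrite(f,p["color"][:,:,::-1])
    for l,z in labels:
        for r in bot.tip_of(p,l)[:2]:
            print(n,l,round(r["score"],2),np.round(np.array(r["xy"])*[640,480]),np.round(atz(p,r["xy"],z),4))
L=[("power_key_top",.059),("tare_key_top",.059),("print_key_top",.059),("scale",0),("pan_cup",.059),("blue_cup",0),("timer",0)]
E
python3 - <<'E'
from h import *
find("top",L,"pics/top.png");find("scene",L,"pics/scene.png")
s=bot.read_state();print(s["time_s"],s["eef_pos"],s["orientation"])
E
```

```text
top power_key_top 0.39 [264. 256.] [0.5148 0.141  0.059 ]
top tare_key_top 0.8 [298. 253.] [0.5217 0.0653 0.059 ]
top print_key_top 0.57 [336. 248.] [ 0.5343 -0.0166  0.059 ]
top scale 0.95 [302. 214.] [0.6201 0.0626 0.    ]
top pan_cup 0.83 [308. 179.] [0.689  0.0473 0.059 ]
top blue_cup 0.73 [171. 287.] [0.4447 0.3584 0.    ]
top timer 0.94 [472. 239.] [ 0.5688 -0.3347  0.    ]
top timer 0.23 [302. 214.] [0.6196 0.0626 0.    ]
scene power_key_top 0.46 [272. 272.] [0.5312 0.1391 0.059 ]
scene tare_key_top 0.61 [305. 259.] [0.5247 0.0589 0.059 ]
scene print_key_top 0.51 [336. 243.] [ 0.5308 -0.0246  0.059 ]
scene scale 0.81 [282. 250.] [0.6195 0.0638 0.    ]
scene pan_cup 0.61 [270. 216.] [0.6805 0.0603 0.059 ]
scene blue_cup 0.68 [200. 363.] [0.4475 0.3525 0.    ]
scene timer 0.68 [427. 204.] [ 0.5609 -0.3273 -0.    ]
scene timer 0.45 [273. 274.] [0.5662 0.1176 0.    ]
0.8 [ 0.19262845 -0.51514184  0.23132779] [-3.09144279e+00 -5.59072148e-01  4.19673821e-05]
```

View pics/top.png

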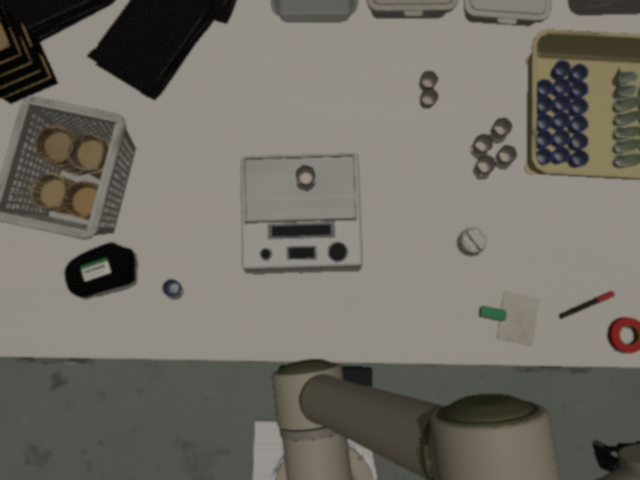

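View pics/scene.png

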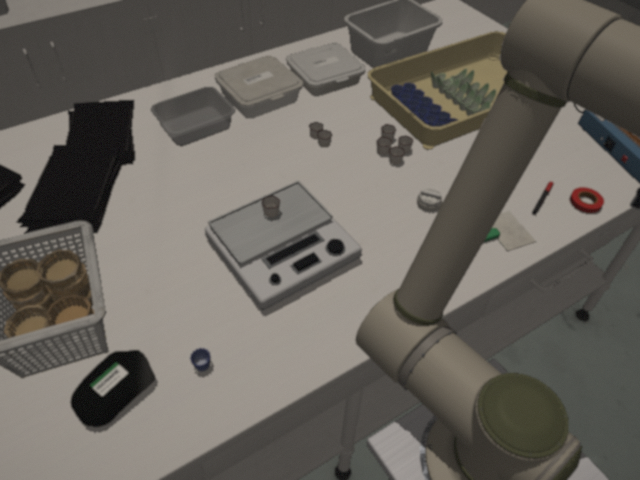

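Both views agree: power, tare and print keys run left to right, at (265,254), (301,253) and (338,251) in the top view. The pan cup, blue cup and timer are well clear of them. I'll shut the gripper and go above.

>>> step_arm([
  [25, 45, 0, -0.1],
  [50, 90, 0, -0.2],
  [80, 140, 0, -0.3],
  [110, 190, 0, -0.36],
  [140, 240, 0, -0.36],
  [170, 290, 0, -0.36],
  [200, 340, 0, -0.36],
  [230, 390, 0, -0.36],
], gripper=-1, newtons=20)

```text
time_s: 1.8
eef_pos: [0.4234, -0.1234, 0.2316]
orientation: [3.141, -0.004, 0.001]
wrist_force: [1.6, -0.4, -0.1]
gripper_width: 0.0
grip_force: 0.0
```

>>> step_arm([
  [25, 45, 0, 0],
  [50, 90, -10, 0],
  [70, 140, -20, 0],
  [85, 190, -30, 0],
  [90, 220, -40, 0],
  [90, 220, -40, 0],
  [90, 220, -40, 0],
])

```text
time_s: 2.68
eef_pos: [0.5127, 0.0943, 0.1916]
orientation: [3.141, -0.004, 0.001]
wrist_force: [-1.2, -1.1, 0.3]
gripper_width: -0.0003
grip_force: 0.0
```

```bash
python3 - <<'E'
from h import *
find("wrist",L[:3]+[L[4]],"pics/w1.png")
s=bot.read_state();print(s["time_s"],s["eef_pos"],s["orientation"],s["gripper_width"],s["wrist_force"])
E
```

```text
wrist power_key_top 0.85 [261. 223.] [0.5188 0.1388 0.059 ]
wrist tare_key_top 0.89 [372. 216.] [0.5231 0.0562 0.059 ]
wrist print_key_top 0.67 [475. 210.] [ 0.5281 -0.0198  0.059 ]
wrist print_key_top 0.28 [ 55. 286.] [0.4686 0.303  0.059 ]
2.925 [0.51269673 0.09407843 0.19163499] [ 3.14151866e+00 -5.43155672e-03  8.61585483e-04] 1.9602609264059352e-05 [-0.03949864  0.51646136 -0.12103084]
```

View pics/w1.png

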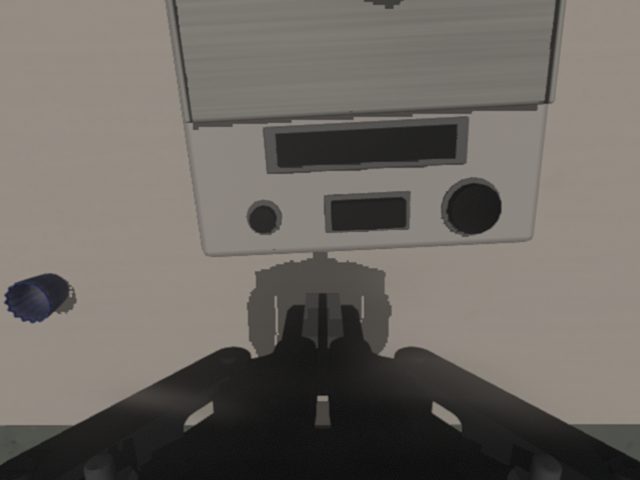

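The wrist view shows power at (263,217), tare at (369,213) and print at (473,208). The power key is therefore near (0.522, 0.138) and tare near (0.525, 0.058). Next I'll go down over the power key.

>>> step_arm([
  [5, 22, -20, 0],
  [10, 44, -50, 0],
  [10, 44, -80, 0],
  [10, 44, -105, 0],
  [10, 44, -120, 0],
  [10, 44, -125, 0],
  [10, 44, -125, 0],
])

```text
time_s: 3.8
eef_pos: [0.5229, 0.1387, 0.0668]
orientation: [-3.142, 0.004, -0.001]
wrist_force: [0.8, -1.4, -0.9]
gripper_width: 0.0001
grip_force: 0.0
```

```bash
python3 - <<'E'
from h import *
find("wrist",L[:3],"pics/w2.png")
s=bot.read_state();print(s["time_s"],s["eef_pos"],s["wrist_force"])
E
```

```text
wrist tare_key_top 0.79 [508. 300.] [0.5237 0.0573 0.059 ]
4.0 [0.52294785 0.13884128 0.06701315] [ 0.08557459  0.09430954 -0.06771556]
```

View pics/w2.png

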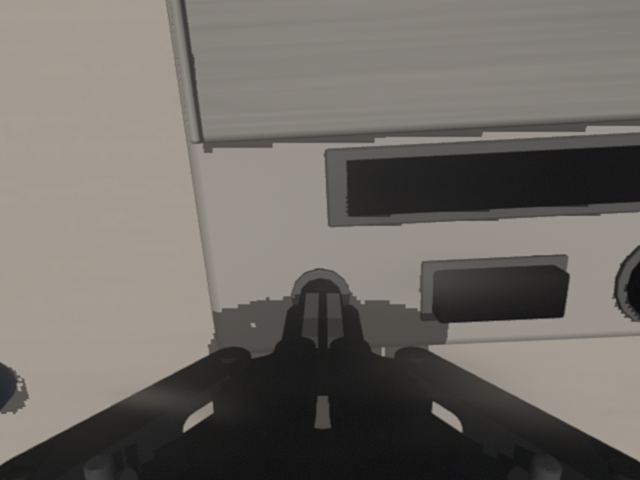

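The shut fingertips at (323,292) cover the small power key and are centred sideways, a few mm short in x. I'll shift +3 mm and press.

>>> step_arm([
  [3, 0, -3, 0],
  [3, 0, -6, 0],
  [3, 0, -9, 0],
  [3, 0, -11, 0],
  [3, 0, -13, 0],
  [3, 0, -14, 0],
  [3, 0, -14, 0],
  [3, 0, -14, 0],
])

```text
time_s: 5.0
eef_pos: [0.5257, 0.1388, 0.0525]
orientation: [-3.142, 0.003, -0.001]
wrist_force: [0.5, 0.5, 3.2]
gripper_width: 0.0
grip_force: 1.9
```

3.2 N at about 6.5 mm of travel fits the spring curve, so the power key is down. Lift, move across and press tare.

>>> step_arm([
  [0, 0, 10, 0],
  [0, 0, 25, 0],
  [0, -30, 27, 0],
  [0, -60, 27, 0],
  [0, -80, 27, 0],
  [0, -80, 20, 0],
  [0, -80, 14, 0],
  [0, -80, 14, 0],
])

```text
time_s: 6.0
eef_pos: [0.5252, 0.0597, 0.0658]
orientation: [-3.141, 0.002, 0.002]
wrist_force: [-0.4, -0.1, 0.4]
gripper_width: -0.0004
grip_force: 0.0
```

```bash
python3 - <<'E'
from h import *
find("wrist",L[:3],"pics/w3.png")
s=bot.read_state();print(s["time_s"],s["eef_pos"],s["wrist_force"])
E
```

```text
wrist power_key_top 0.82 [140. 315.] [0.5197 0.1382 0.059 ]
wrist tare_key_top 0.86 [325. 307.] [0.5237 0.0575 0.059 ]
wrist print_key_top 0.89 [507. 296.] [ 0.5285 -0.0207  0.059 ]
6.2 [0.52566    0.05925913 0.06644142] [-0.08139026  0.46210947  0.27159343]
```

View pics/w3.png

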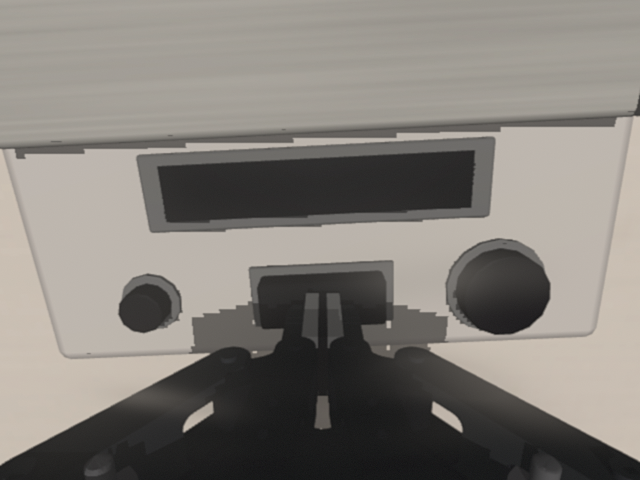

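The fingertips at (323,292) sit over the tare bar, which spans columns 258–387. The power key at (145,308) is up again. Press tare.

>>> step_arm([
  [0, 0, -3, 0],
  [0, 0, -6, 0],
  [0, 0, -9, 0],
  [0, 0, -11, 0],
  [0, 0, -13, 0],
  [0, 0, -14, 0],
  [0, 0, -14, 0],
  [0, 0, -14, 0],
])

```text
time_s: 7.2
eef_pos: [0.5256, 0.0589, 0.0524]
orientation: [-3.142, 0.003, -0.0]
wrist_force: [0.5, 0.5, 4.0]
gripper_width: 0.0
grip_force: 1.9
```

>>> step_arm([
  [0, 0, 10, 0],
  [0, 0, 30, 0],
  [0, 0, 60, 0],
  [-20, 0, 100, 0],
  [-40, 0, 140, 0],
  [-40, 0, 140, 0],
  [-40, 0, 140, 0],
])

```text
time_s: 8.07
eef_pos: [0.4855, 0.0588, 0.192]
orientation: [3.142, -0.004, -0.001]
wrist_force: [0.1, 0.9, -0.6]
gripper_width: 0.0001
grip_force: 0.0
```

```bash
python3 - <<'E'
from h import *
find("wrist",L[:3],"pics/w4.png");find("top",L[4:])
s=bot.read_state();print(s["time_s"],s["eef_pos"],s["wrist_force"])
E
```

```text
wrist tare_key_top 0.81 [323. 180.] [0.5231 0.0575 0.059 ]
wrist print_key_top 0.86 [430. 175.] [ 0.5261 -0.0197  0.059 ]
top pan_cup 0.87 [308. 180.] [0.6858 0.0487 0.059 ]
top pan_cup 0.44 [172. 287.] [0.444  0.3384 0.059 ]
top blue_cup 0.64 [171. 288.] [0.442  0.3585 0.    ]
8.475 [0.48563465 0.05884465 0.19190433] [-0.27515179 -0.12429094 -0.37981516]
```

View pics/w4.png

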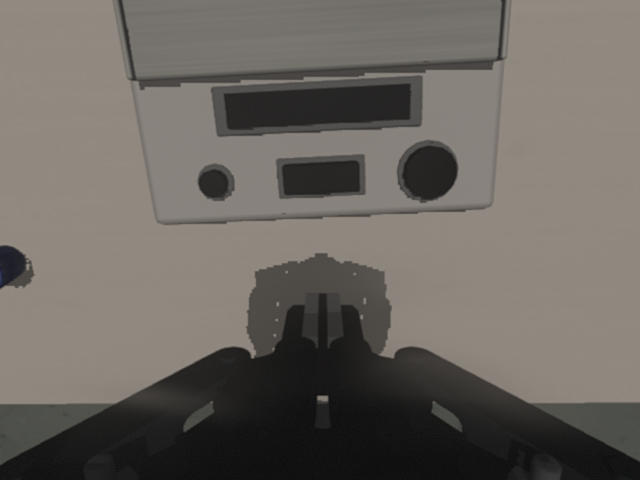

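The tare press reached 4.0 N. The picture now shows all three keys up at (214,182), (321,178) and (429,171), and the arm is clear. Handing in.

```bash
python3 -c "
from station import bot
print(bot.finish_job())"
```

```text
the job is handed in; nothing more can be done
None
```

I pressed the power key (3.2 N, about 6.5 mm down), let it come up, then pressed the tare key (4.0 N, about 6.5 mm down), withdrew and handed the job in at about 8.5 s. The print key was not pressed and nothing else was touched; no verdict came back.

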